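# Open the parts pan under the rack bar and put the connecting rod away

### The arm

A 7-joint arm with a two-finger parallel gripper is mounted at the origin on the work surface. World frame = base frame: x ahead of the robot, y to its left, z up, the work surface at z = 0. Lengths are in m, angles in rad, forces in N, time in s.
With the tool pointing down it reaches from about 0.425 to 0.875 m from the base axis. Payload 4.7 kg.
Tool frame: the origin (TCP) lies midway between the tips of the shut fingers; the grasp point (between the pads) lies 19 mm behind it; z points along the fingers, y is the line along which they close (so a half turn about z gives the same grasp; the last joint's range is limited). The gripper opens to 87 mm and grips with 3 to 60 N. Pads are 19 mm wide; open, the fingers measure 117 mm over their backs; the gripper's body (75 mm by 190 mm) begins 51 mm behind the grasp point.
Start: joints at [-1.13, 0.321, -0.07, 1.45, 0.023, 1.371, -0.057], TCP at [0.269, 0.592, 0.223] pointing down, gripper open.
Joint ranges: [-2.86, 2.86], [-0.3, 2.09], [-1.38, 1.24], [0.06, 2.45], [-1.56, 4.7], [0.09, 2.05], [-2.69, 2.69]. Speed limits (rad/s): [2.57, 2.57, 3.14, 3.14, 3.14, 3.14, 3.14].

### API

Orientations are given as a rotation vector (axis times angle).
In Python, from bench import ctrl, get_image, calibration gives the robot as it stands.
- The arm moves only by the tool apply_moves, never from a script. Its arguments are lists of equal length, an entry for each row: "dp": the shift along the tool's x, y, z in m, a list of three; "twist": the turn, a rotation vector about the tool's x, y, z in rad, a list of three; "fingers": the closure, from 0 (fully open) to 1 (shut). In form: {"dp": [[dx, dy, dz], ...], "twist": [[ax, ay, az], ...], "fingers": [fingers, ...]}. A call has 1 to 10 rows; each row shifts and turns the commanded pose from where the row before left it, along the tool's axes as they then stand; what a row does not reach is not made up. A row lasts 1/10 s, in which the tool goes at most 50 mm and 8.59 degrees, less where a joint would pass 70% of its speed; a pose out of reach is approached as far as the arm can. A call is refused whole if a number of a shift passes 0.05 or a number of a turn 0.15, either way. A call with a gripper value outside its range is refused whole. The fingers move at their own pace and stop on an object; "newtons" is the grip in N (left out, the last holds). Time passes only in rows, so rows that do not move let the fingers close. It gives the time, the measured TCP pose, the force, the opening and the grip force at its end, in the units of the state.
- ctrl.get_state(): the state, without advancing time (a new reading comes with each control period).
- get_image(name): name is "scene" or "top"; returns the picture (480x640x3 uint8, red, green, blue); there is no depth.
- calibration(name): a dict with "fx", "fy", "cx", "cy" (pixels), "eye" and "attitude" of the camera in the world. Camera axes: x right, y up, looking along -z (the intrinsics and any distortion apply to the point x, -y, -z); pixel columns grow to the right and rows downward; lengths in m; the calibration is good to about 2 mm. A picture is of the moment at which its call begins. calibration takes no time and is no camera call.
- ctrl.close_job(): hands the job in; it is judged then, once.
The state is a dict: "time": time; "joint_positions": joint angles; "qd": joint speeds; "joint_torque": joint torques, N m; "position": TCP position; "tool_rot": TCP orientation; "ft_force": force on the tool from outside, world axes, zero at the start; "torque": the same for the moment, N m; "grip_width": opening from 0.0 (shut) to 1.0 (fully open); "grip_force": force on a finger pad.
Only numpy, scipy, OpenCV 4.12 (cv2) and the standard library are available. Lean on these libraries where they do the work, as an engineer would, in place of code of your own. Each camera call takes 0.05 s, during which the arm holds its last target. There are 200 camera calls.

### The job

The wide, low pan stands right under the steel crossbar of the rack: lift its lid off by the knob and set it down gently, knob up, in the middle of the rubber mat. Then take the connecting rod out of the carton tray and put it inside the pan. Leave the pan, the narrow canister, the bottle and the wheel hub standing where they are, and do not strike the rack.

Things in the scene. Friction and masses are not known exactly. Their poses are not given: they have to be found in the camera images.
- rack: Fixed dark steel frame: level crossbar 900 long (y), 30 deep (x from 0 to 30), underside 180 and top 230 above the bench, on 30 mm posts 435 either side. Origin on the bench under the middle of the bar's robot-side face; x points squarely away from the robot, z up. The face is 4 to 12 beyond the pan's centre, so a tool straight down on the knob hits the bar: lean it back some 35 degrees.
- pan_rim (a point): Centre of the mouth (rim height, 75 above the bench; z up) of a loose plain aluminium round pan, 160 in outer diameter, 75 high, inner diameter 152, floor 5 thick, 0.9 kg.
- lid_knob (a point): Centre of the lid's black knob, an upright cylinder 30 in diameter, 22 high, on a 14 stem (z: lid's axis, up). It is 26 above the lid's upper face, 39 above its lowest face; 106 above the bench on the pan, 43 with the lid on the mat. Lid: loose aluminium disc 170 in diameter, 5 thick, with a plug 138 in diameter, 8 deep, below it, loose in the pan's mouth. 0.2 to 0.33 kg.
- mat: Black rubber mat, 190 x 190 x 4 thick, fixed on the bench on one side (left or right) of the robot's middle line. Origin: centre of its underside, at bench height.
- tray: Shallow open cardboard tray, 200 (its x) x 180 (its y) outside, walls 30 high and 4 thick, floor 4 thick, fixed on the bench on the other side from the mat. Origin: centre of its underside, at bench height.
- conrod_mid (a point): Centre (half-way up) of the shank of a loose steel engine connecting rod lying flat in the tray: 117 long, 22 thick; shank 18 wide (y), 39 long between a large ring (48 in diameter, 66 over its bolt lugs) and a small ring (30 in diameter). x points along the rod to the small ring, z up. Near the balance point, 15 above the bench. 0.28 to 0.46 kg.
- conrod_big (a point): Centre of the connecting rod's large ring, 44 from the shank's centre (-x).
- conrod_small (a point): Centre of the connecting rod's small ring, 34 from the shank's centre (+x).
- jar: Bystander: narrow closed aluminium canister with a black knob, 84 in diameter, 145 high over all, beside the pan on one side (left or right), slightly further from the robot. Not the pan. Origin: centre of its underside.
- oil: Bystander: grey plastic bottle, 68 in diameter, 155 high, on the other side of the pan. Origin: centre of its underside.
- hub: Bystander: steel wheel hub standing on its flange in front of the pan, flange 90 in diameter, 64 high. Origin: centre of its underside.
Mind the look-alikes: they are no part of the job. What is shaped like the part that bears pan_rim but green is not meant.

How it is judged:
On the way, in this order (a step that is already met when the one before it is completed fails the run):
1. the lid lies knob up on the mat, within 40 mm of its middle, let go (horizontal distance between lid_knob and mat below 0.04 m and angle between lid_knob's own z axis and vertical below 0.1 rad and height (world z) of lid_knob between 0.036 and 0.05 m and contact force between the fingers and lid below 0.1 N), for 0.2 s.
2. the connecting rod is in the pan (horizontal distance between each of conrod_big, conrod_small and pan_rim below 0.075 m and z of each of conrod_big, conrod_small in the frame of pan_rim below 0 m and z of conrod_mid in the frame of pan_rim above -0.08 m), for 0.2 s.
At the end, for the whole second after the job is handed in: The lid lies flat on the mat, knob up, its axis within 40 mm of the mat's middle; the connecting rod lies inside the pan, the centres of both its rings below the rim and within 75 mm of the pan's axis; the pan stands within 40 mm of where it began; all at rest (all of step 2 and horizontal distance between lid_knob and mat below 0.04 m and angle between lid_knob's own z axis and vertical below 0.1 rad and height (world z) of lid_knob between 0.036 and 0.05 m and distance of pan_rim from where it was at the start of the episode below 0.04 m and linear speed of each of lid, conrod below 0.03 m/s); the robot touches nothing.
It fails at once if the lid dropped on to the mat or bench (faster than 0.7 m/s within 40 mm of it) (linear speed of lid above 0.7 m/s and height (world z) of lid_knob below 0.083 m).
It fails at once if the rack is struck (over 20 N) (contact force between rack and anything else above 20 N).
It fails at once if the pan is shoved more than 40 mm or tipped (distance of pan_rim from where it was at the start of the episode above 0.04 m or angle between pan_rim's own z axis and vertical above 0.3 rad).
It fails at once if the canister, bottle or wheel hub is moved more than 30 mm or tipped ((distance of jar from where it was at the start of the episode above 0.03 m or angle between jar's own z axis and vertical above 0.3 rad) or (distance of oil from where it was at the start of the episode above 0.03 m or angle between oil's own z axis and vertical above 0.3 rad) or (distance of hub from where it was at the start of the episode above 0.03 m or angle between hub's own z axis and vertical above 0.3 rad)).
It also fails if it takes over 72 s, if anything falls off the work surface, if the arm or the gripper's body presses on something with over 40 N, if the wrist force passes 120 N, or if a joint passes its speed limit or range.

## Working session

There is one attempt and no reset: what is moved stays moved. The work goes in short steps, Python scripts to look and compute and a tool call to move; the robot and the scene stay as the last step left them, time stands still between calls to the robot, and variables do not carry over. Pictures are saved under pics/ and viewed, at most 12 in all, crops included, and the job is handed in when it is done.

Besides the shell and the picture viewer there is one more tool, called after "Emit:" in YAML: its name, and indented under it one key for each argument. apply_moves: Moves the arm, as the interface text tells. Its arguments: {"type":"object","properties":{"dp":{"type":"array"},"twist":{"type":"array"},"fingers":{"type":"array"},"newtons":{"type":"number"}},"required":["dp","twist","fingers"]}

```bash
ls; mkdir -p pics; python3 - <<'E'
from bench import ctrl,get_image,calibration
import cv2
for n in("scene","top"):
    cv2.imwrite(f"pics/{n}0.png",get_image(n)[:,:,::-1]); print(n,calibration(n))
print(ctrl.get_state())
E
```

```text
pics
scene {'fx': 508.35145854732434, 'fy': 508.35145854732434, 'cx': 318.0239439082379, 'cy': 239.93328759111935, 'eye': array([ 1.00621307, -0.46496491,  1.00370749]), 'attitude': array([0.65622658, 0.22882347, 0.6985068 ])}
top {'fx': 476.2925578280552, 'fy': 476.2925578280552, 'cx': 315.66208888715124, 'cy': 242.3051197745637, 'eye': array([0.42997166, 0.09199994, 1.24319816]), 'attitude': array([ 0.06903615, -0.07422288, -1.53962457])}
{'time': 0.1, 'joint_positions': array([-1.12988772,  0.32176181, -0.07009564,  1.45159722,  0.02259861,
        1.37080388, -0.05687979]), 'qd': array([ 4.34558897e-04, -4.08605590e-03,  5.98096257e-04, -2.39736926e-03,
       -1.24244764e-03,  7.48196703e-04, -7.91490546e-05]), 'joint_torque': array([-4.11829069e-04, -4.92571056e+01, -4.05952670e-01, -3.13400781e+01,
       -6.40306086e-02,  3.95368994e-02,  6.81190750e-05]), 'position': array([0.26890232, 0.5911995 , 0.22154038]), 'tool_rot': array([-6.65200151e-01, -3.07006417e+00,  2.76390544e-03]), 'ft_force': array([-0.07746253,  0.313499  ,  0.47127755]), 'torque': array([-0.0286427 , -0.02676898,  0.01531455]), 'grip_force': 0.0, 'grip_width': 1.0027350125818444}
```

View pics/scene0.png

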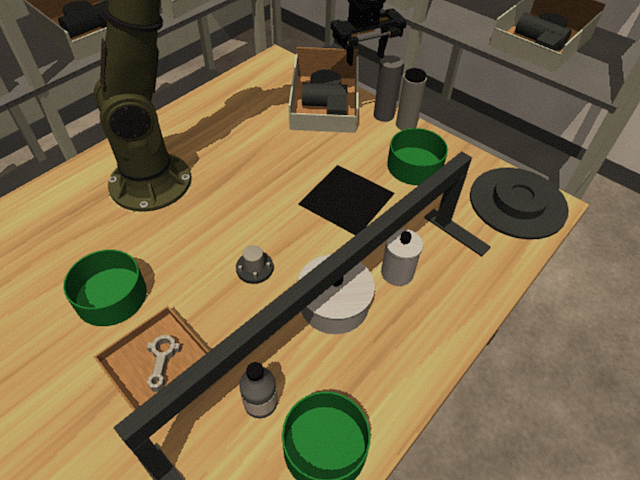

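View pics/top0.png

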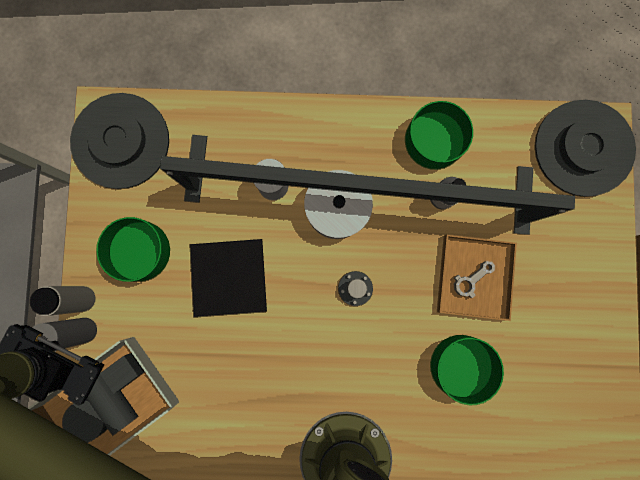

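The first views: the top view shows the silver lid with black knob at (339,201) under the bar, the mat at (229,278), the tray at (475,278), the conrod's big ring at about (465,287) and small ring at (489,267), and the hub at (355,289).

Candidates for the pan: silver pan (338,205) and green bowls (438,135), (133,250), (467,370). Candidates for the knob: (339,201), and the canister's knob near (270,165), which the bar hides. By the description I choose the silver pan and its knob at (339,201), and will check them in a close crop.

```bash
cat > h.py <<'E'
import numpy as np, cv2
from scipy.spatial.transform import Rotation as R
from bench import ctrl,get_image,calibration
def ray(n,uv):
    c=calibration(n); d=np.array([(uv[0]-c['cx'])/c['fx'],-(uv[1]-c['cy'])/c['fy'],-1])
    return np.array(c['eye']),R.from_rotvec(c['attitude']).apply(d)
def at(n,uv,z):
    e,d=ray(n,uv); return e+d*(z-e[2])/d[2]
def proj(n,p):
    c=calibration(n); q=R.from_rotvec(c['attitude']).inv().apply(np.array(p)-c['eye'])
    return np.stack([c['cx']-c['fx']*q[...,0]/q[...,2],c['cy']+c['fy']*q[...,1]/q[...,2]],-1)
def cam(n): return np.ascontiguousarray(get_image(n)[:,:,::-1])
E
python3 - <<'E'
from h import *
im=cv2.imread('pics/top0.png')
cv2.imwrite('pics/crop1.png',cv2.resize(im[150:330,260:526],None,fx=3,fy=3,interpolation=cv2.INTER_CUBIC))
g=im.max(2)
# mat
m=((g<40).astype(np.uint8)); n,l,s,c=cv2.connectedComponentsWithStats(m[235:325,180:280]); i=1+s[1:,4].argmax()
print('mat px',c[i]+[180,235],'pos',at('top',c[i]+[180,235],.004))
for nm,uv,z in[('knobtop',(339,200.5),.117),('lid',(338,205),.08),('rimL',(304.5,205),.08),('rimR',(372,205),.08),('hub',(355,289),.03),('barL',(167,158),.23),('barfaceL',(167,172),.18),('barR',(574,195),.23),('traybl',(432,314),.03),('traybr',(511,321),.03),('traytl',(440,236),.03),('traytr',(517,243),.03),('big',(465,287),.026),('small',(489,267),.026),('jar',(270,178),.12),('oil',(448,193),.1)]: print(nm,at('top',uv,z).round(3))
E
```

```text
mat px [227.74790076 277.59160305] pos [0.44509977 0.31469694 0.004     ]
knobtop [0.636 0.037 0.117]
lid [0.631 0.037 0.08 ]
rimL [0.628 0.12  0.08 ]
rimR [ 0.634 -0.047  0.08 ]
hub [ 0.426 -0.014  0.03 ]
barL [0.697 0.418 0.23 ]
barfaceL [0.678 0.432 0.18 ]
barR [ 0.643 -0.465  0.23 ]
traybl [ 0.369 -0.21   0.03 ]
traybr [ 0.357 -0.409  0.03 ]
traytl [ 0.567 -0.229  0.03 ]
traytr [ 0.555 -0.426  0.03 ]
big [ 0.439 -0.294  0.026]
small [ 0.492 -0.356  0.026]
jar [0.685 0.204 0.12 ]
oil [ 0.665 -0.229  0.1  ]
```

View pics/crop1.png

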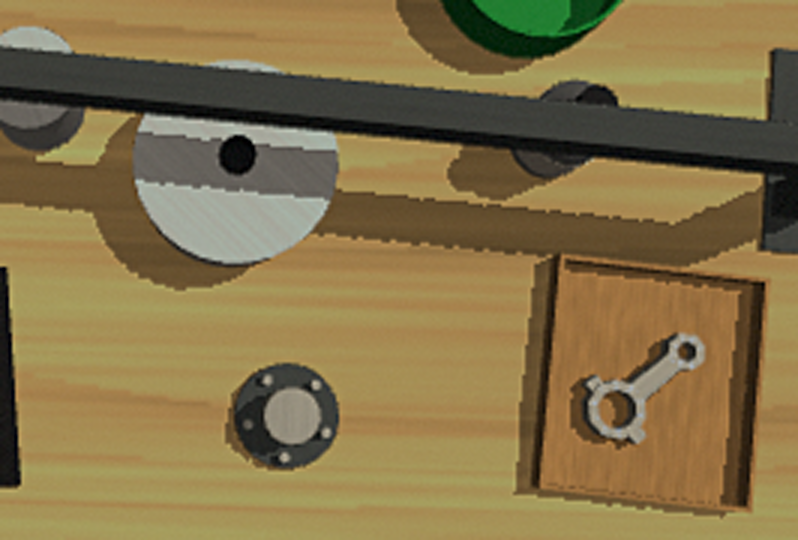

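The crop confirms the silver pan and its lid, with the black knob at top px (339,201.7) just on the robot side of the bar. The conrod's big ring is at (464.3,285.7) and its small ring at (488.7,266.7). Lid width measures 167–170 mm and the ring spacing about 80 mm (78 expected), so both fit. Next is the approach plan.

```bash
cat >> h.py <<'E'
def rot(lean,yaw,flip=0):
    """tool z leaning: points down and 'lean' rad forward along heading yaw; tool y horizontal"""
    f=np.array([np.cos(yaw),np.sin(yaw),0]); z=np.sin(lean)*f+[0,0,-np.cos(lean)]
    y=np.cross([0,0,1],f)*(-1 if flip else 1); return R.from_matrix(np.stack([np.cross(y,z),y,z],1))
def plan(wps,pose=None,v=.03,w=.1):
    """wps: (grasp point, R, n rows or None); prints rows for apply_moves"""
    if pose is None:
        s=ctrl.get_state(); p,q=s['position'],R.from_rotvec(s['tool_rot'])
    else: p,q=pose[0]+.019*pose[1].apply([0,0,1]),pose[1]
    for g,r,*n in wps:
        t=np.array(g)+.019*r.apply([0,0,1]); rv=(q.inv()*r).as_rotvec()
        k=n[0] if n else int(np.ceil(max(np.linalg.norm(t-p)/v,np.linalg.norm(rv)/w,1)))
        tw=np.round(rv/k,4); print('-- ',np.round(g,3),k,'rows, twist',tw.tolist())
        out=[];P=p.copy()
        for i in range(k):
            d=np.round(q.inv().apply((t-P)/(k-i)),3); P=P+q.apply(d); q=q*R.from_rotvec(tw); out.append(d.tolist())
        p=P
        if all(o==out[0] for o in out): print('   all',out[0])
        else:
            for i in range(0,k,10): print('  ',out[i:i+10])
E
python3 - <<'E'
from h import *
print(at('top',(339,201.7),.117))
B=at('top',(464.3,285.7),.026);S=at('top',(488.7,266.7),.026);print(B,S,np.linalg.norm(B-S))
s=ctrl.get_state();q=R.from_rotvec(s['tool_rot']);print(q.as_matrix().round(2))
yaw=-.06; L=np.radians(38)
for f in(0,1): print(f,((q.inv()*rot(L,yaw,f)).magnitude()))
f=int((q.inv()*rot(L,yaw,1)).magnitude()<(q.inv()*rot(L,yaw,0)).magnitude())
r=rot(L,yaw,f);z=r.apply([0,0,1]);k=np.array([.635,.037,.107])
g0=s['position']-.019*q.apply([0,0,1])
plan([(g0+[.05,-.1,.1],q),(k-.14*z+[-.03,0,.03],r),(k-.12*z,r),(k-.03*z,r,4),(k,r,6)])
E
```

```text
[0.63269207 0.03687375 0.117     ]
[ 0.44222757 -0.29235206  0.026     ] [ 0.49252391 -0.35478815  0.026     ] 0.08017472670183506
[[-0.91  0.41 -0.  ]
 [ 0.41  0.91 -0.  ]
 [-0.   -0.   -1.  ]]
0 0.7547926711912734
1 2.7956170186895073
--  [0.319 0.491 0.341] 6 rows, twist [0.0, 0.0, 0.0]
   [[-0.014, -0.012, -0.017], [-0.015, -0.012, -0.017], [-0.014, -0.012, -0.016], [-0.015, -0.012, -0.017], [-0.014, -0.011, -0.016], [-0.015, -0.012, -0.017]]
--  [0.519 0.042 0.247] 17 rows, twist [-0.0073, -0.0386, -0.0207]
   [[-0.022, -0.019, 0.005], [-0.022, -0.019, 0.006], [-0.021, -0.02, 0.007], [-0.02, -0.02, 0.007], [-0.02, -0.021, 0.008], [-0.019, -0.021, 0.009], [-0.018, -0.022, 0.009], [-0.017, -0.022, 0.01], [-0.016, -0.023, 0.01], [-0.016, -0.023, 0.011]]
   [[-0.015, -0.023, 0.011], [-0.014, -0.024, 0.011], [-0.013, -0.024, 0.012], [-0.012, -0.025, 0.012], [-0.011, -0.025, 0.012], [-0.009, -0.025, 0.012], [-0.009, -0.025, 0.012]]
--  [0.561 0.041 0.202] 3 rows, twist [0.0002, 0.0001, -0.0003]
   [[-0.002, 0.001, 0.021], [-0.001, 0.0, 0.021], [-0.002, 0.001, 0.02]]
--  [0.617 0.038 0.131] 4 rows, twist [-0.0, 0.0, 0.0]
   [[0.0, -0.0, 0.023], [0.0, -0.0, 0.022], [0.0, -0.0, 0.023], [0.0, -0.0, 0.022]]
--  [0.635 0.037 0.107] 6 rows, twist [-0.0, 0.0, 0.0]
   all [0.0, -0.0, 0.005]
```

Emit:
apply_moves:
  dp:
    - [-0.014,-0.012,-0.017]
    - [-0.015,-0.012,-0.017]
    - [-0.014,-0.012,-0.016]
    - [-0.015,-0.012,-0.017]
    - [-0.014,-0.011,-0.016]
    - [-0.015,-0.012,-0.017]
  twist:
    - [0,0,0]
    - [0,0,0]
    - [0,0,0]
    - [0,0,0]
    - [0,0,0]
    - [0,0,0]
  fingers: [0,0,0,0,0,0]
  newtons: 30

```text
time: 0.7
position: [0.3194, 0.4897, 0.3239]
tool_rot: [-0.665, -3.07, -0.0]
ft_force: [-0.1, 0.1, 0.3]
grip_width: 0.999
grip_force: 0.0
```

Emit:
apply_moves:
  dp:
    - [-0.022,-0.019,0.005]
    - [-0.022,-0.019,0.006]
    - [-0.021,-0.02,0.007]
    - [-0.02,-0.02,0.007]
    - [-0.02,-0.021,0.008]
    - [-0.019,-0.021,0.009]
    - [-0.018,-0.022,0.009]
    - [-0.017,-0.022,0.01]
    - [-0.016,-0.023,0.01]
    - [-0.016,-0.023,0.011]
  twist:
    - [-0.0073,-0.0386,-0.0207]
    - [-0.0073,-0.0386,-0.0207]
    - [-0.0073,-0.0386,-0.0207]
    - [-0.0073,-0.0386,-0.0207]
    - [-0.0073,-0.0386,-0.0207]
    - [-0.0073,-0.0386,-0.0207]
    - [-0.0073,-0.0386,-0.0207]
    - [-0.0073,-0.0386,-0.0207]
    - [-0.0073,-0.0386,-0.0207]
    - [-0.0073,-0.0386,-0.0207]
  fingers: [0,0,0,0,0,0,0,0,0,0]

```text
time: 1.7
position: [0.4444, 0.225, 0.2695]
tool_rot: [0.297, 2.732, -0.014]
ft_force: [0.4, 0.7, -0.1]
grip_width: 0.997
grip_force: 0.0
```

Emit:
apply_moves:
  dp:
    - [-0.015,-0.023,0.011]
    - [-0.014,-0.024,0.011]
    - [-0.013,-0.024,0.012]
    - [-0.012,-0.025,0.012]
    - [-0.011,-0.025,0.012]
    - [-0.009,-0.025,0.012]
    - [-0.009,-0.025,0.012]
    - [0,0,0]
    - [0,0,0]
  twist:
    - [-0.0073,-0.0386,-0.0207]
    - [-0.0073,-0.0386,-0.0207]
    - [-0.0073,-0.0386,-0.0207]
    - [-0.0073,-0.0386,-0.0207]
    - [-0.0073,-0.0386,-0.0207]
    - [-0.0073,-0.0386,-0.0207]
    - [-0.0073,-0.0386,-0.0207]
    - [0,0,0]
    - [0,0,0]
  fingers: [0,0,0,0,0,0,0,0,0]

```text
time: 2.6
position: [0.5451, 0.0729, 0.2271]
tool_rot: [0.108, 2.523, -0.034]
ft_force: [0.2, -0.3, -0.3]
grip_width: 0.999
grip_force: 0.0
```

```bash
python3 - <<'E'
from h import *
s=ctrl.get_state();q=R.from_rotvec(s['tool_rot']);print(s['joint_positions'].round(2),(s['position']-.019*q.apply([0,0,1])).round(3))
r=rot(np.radians(38),-.06,0);z=r.apply([0,0,1]);k=np.array([.633,.037,.107])
print((q.inv()*r).as_rotvec())
plan([(k-.12*z,r),(k-.03*z,r,4),(k,r,6)])
im=cam('top');a=im[150:300,200:420];b=cam('scene')[150:350,200:460]
cv2.imwrite('pics/a1.png',cv2.resize(b,None,fx=3,fy=3))
E
```

```text
[-0.16 -0.3  -0.16  2.2   0.29  0.68  0.99] [0.534 0.074 0.243]
[-0.01527048 -0.04672694 -0.02034352]
--  [0.559 0.041 0.202] 2 rows, twist [-0.0076, -0.0234, -0.0102]
   [[0.0, -0.015, 0.025], [0.001, -0.015, 0.024]]
--  [0.615 0.038 0.131] 4 rows, twist [-0.0, 0.0, 0.0]
   [[-0.0, -0.0, 0.023], [-0.0, -0.0, 0.022], [-0.0, -0.0, 0.023], [-0.0, -0.0, 0.022]]
--  [0.633 0.037 0.107] 6 rows, twist [-0.0, 0.0, 0.0]
   all [-0.0, -0.0, 0.005]
```

View pics/a1.png

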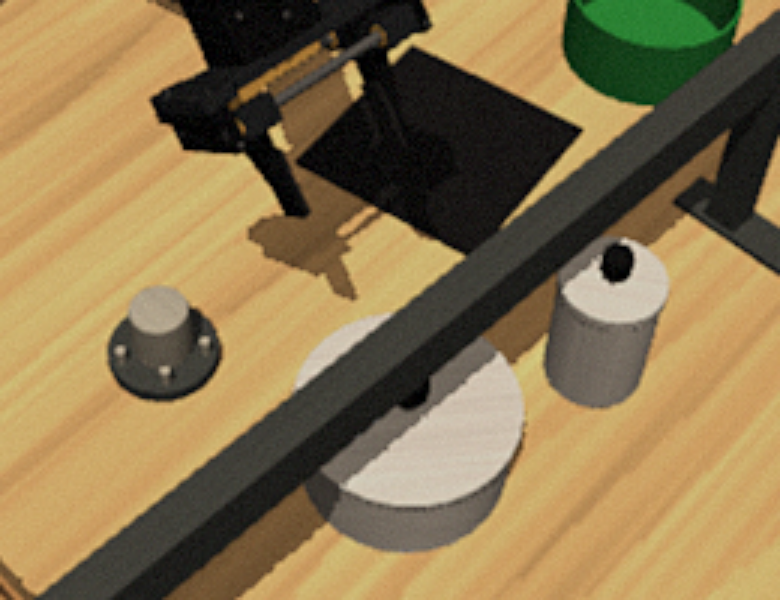

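The picture shows the leaned gripper above the area robot-side of the lid; the hub is at crop (165,345), and the knob shows just below the bar at crop (413,390). Joint 2 sits at its limit, so the lean fell slightly short. I'll correct that and continue.

Emit:
apply_moves:
  dp:
    - [0,-0.015,0.025]
    - [0.001,-0.015,0.024]
    - [0,0,0.02]
    - [0,0,0]
  twist:
    - [-0.0076,-0.0234,-0.0102]
    - [-0.0076,-0.0234,-0.0102]
    - [0,0,0]
    - [0,0,0]
  fingers: [0,0,0,0]

```text
time: 3.1
position: [0.5826, 0.0421, 0.1686]
tool_rot: [0.069, 2.481, -0.025]
ft_force: [0.2, 0.4, 0.5]
grip_width: 0.999
grip_force: 0.0
```

```bash
cat > st.py <<'E'
from h import *
s=ctrl.get_state();q=R.from_rotvec(s['tool_rot']);print(s['time'],s['joint_positions'].round(3),(s['position']-.019*q.apply([0,0,1])).round(4),q.as_matrix()[:,2].round(3),q.as_matrix()[:,1].round(3))
E
python3 - <<'E'
from st import *
r=rot(np.radians(38),-.06,0);z=r.apply([0,0,1]);k=np.array([.633,.037,.107])
print((q.inv()*r).as_rotvec())
plan([(k-.03*z,r),(k,r,6)])
E
```

```text
3.1 [-0.116 -0.187 -0.101  2.264  0.355  0.447  1.021] [0.5709 0.0428 0.1836] [ 0.612 -0.035 -0.79 ] [ 0.056  0.998 -0.001]
[ 0.00158653 -0.00336997  0.00358205]
--  [0.615 0.038 0.131] 3 rows, twist [0.0005, -0.0011, 0.0012]
   [[-0.001, -0.001, 0.023], [-0.001, -0.001, 0.023], [-0.0, -0.0, 0.023]]
--  [0.633 0.037 0.107] 6 rows, twist [0.0, -0.0, -0.0]
   all [-0.0, -0.0, 0.005]
```

Emit:
apply_moves:
  dp:
    - [-0.001,-0.001,0.023]
    - [-0.001,-0.001,0.023]
    - [0,0,0.023]
    - [0,0,0.005]
    - [0,0,0.005]
    - [0,0,0.005]
    - [0,0,0.005]
    - [0,0,0.005]
    - [0,0,0.005]
    - [0,0,0]
  twist:
    - [0,0,0]
    - [0,0,0]
    - [0,0,0]
    - [0,0,0]
    - [0,0,0]
    - [0,0,0]
    - [0,0,0]
    - [0,0,0]
    - [0,0,0]
    - [0,0,0]
  fingers: [0,0,0,0,0,0,0,0,0,0]

```text
time: 4.1
position: [0.6455, 0.0359, 0.0934]
tool_rot: [0.071, 2.478, -0.025]
ft_force: [0.2, -0.2, 0.2]
grip_width: 1.0
grip_force: 0.0
```

```bash
python3 - <<'E'
from st import *
print(s['ft_force'])
a=cam('top')[150:260,240:440];b=cam('scene')[220:330,240:440]
cv2.imwrite('pics/a2.png',cv2.resize(np.vstack([a,b]),None,fx=2.7,fy=2.7,interpolation=cv2.INTER_CUBIC))
E
```

```text
4.1 [-0.077  0.068 -0.104  2.208  0.618  0.264  0.785] [0.6338 0.0365 0.1084] [ 0.614 -0.036 -0.788] [ 0.057  0.998 -0.   ]
[ 0.22967552 -0.16811598  0.24084727]
```

View pics/a2.png

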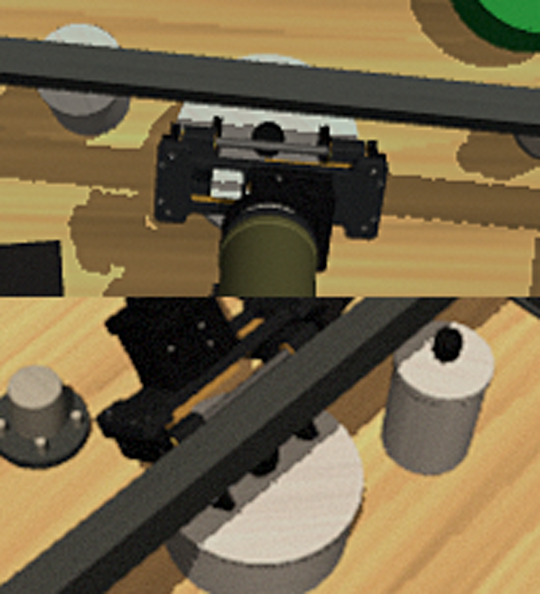

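The top view shows the knob at crop (268,138), centred between the open fingers, with the gripper clear of the bar. In the scene view both fingertips flank the knob. I'll grip it.

Emit:
apply_moves:
  dp:
    - [0,0,0]
    - [0,0,0]
    - [0,0,0]
    - [0,0,0]
    - [0,0,0]
    - [0,0,0]
    - [0,0,0]
    - [0,0,0]
  twist:
    - [0,0,0]
    - [0,0,0]
    - [0,0,0]
    - [0,0,0]
    - [0,0,0]
    - [0,0,0]
    - [0,0,0]
    - [0,0,0]
  fingers: [1,1,1,1,1,1,1,1]
  newtons: 40

```text
time: 5.0
position: [0.6455, 0.0362, 0.094]
tool_rot: [0.07, 2.477, -0.024]
ft_force: [-0.7, 1.9, -0.6]
grip_width: 0.355
grip_force: 0.6
```

```bash
python3 - <<'E'
from st import *
g=s['position']-.019*q.apply([0,0,1])
# lift straight 20mm, retreat back 
plan([(g+[0,0,.02],q,5),(g+[-.06,0,.045],q,5)])
E
```

```text
5.0 [-0.077  0.067 -0.105  2.208  0.617  0.264  0.785] [0.6339 0.0368 0.1089] [ 0.615 -0.035 -0.788] [ 0.057  0.998 -0.   ]
--  [0.634 0.037 0.129] 5 rows, twist [0.0, 0.0, 0.0]
   [[-0.002, -0.0, -0.003], [-0.003, -0.0, -0.003], [-0.002, -0.0, -0.003], [-0.003, -0.0, -0.003], [-0.002, -0.0, -0.004]]
--  [0.574 0.037 0.154] 5 rows, twist [-0.0, 0.0, 0.0]
   [[0.006, -0.001, -0.011], [0.006, -0.001, -0.011], [0.006, -0.0, -0.011], [0.007, -0.001, -0.012], [0.006, -0.0, -0.011]]
```

Emit:
apply_moves:
  dp:
    - [0,0,0]
    - [0,0,0]
    - [0,0,0]
  twist:
    - [0,0,0]
    - [0,0,0]
    - [0,0,0]
  fingers: [1,1,1]
  newtons: 40

```text
time: 5.3
position: [0.6455, 0.0363, 0.0939]
tool_rot: [0.07, 2.477, -0.024]
ft_force: [-0.2, 0.5, -0.1]
grip_width: 0.332
grip_force: 40.0
```

Emit:
apply_moves:
  dp:
    - [-0.002,0,-0.003]
    - [-0.003,0,-0.003]
    - [-0.002,0,-0.003]
    - [-0.003,0,-0.003]
    - [-0.002,0,-0.004]
    - [0,0,0]
  twist:
    - [0,0,0]
    - [0,0,0]
    - [0,0,0]
    - [0,0,0]
    - [0,0,0]
    - [0,0,0]
  fingers: [1,1,1,1,1,1]

```text
time: 5.9
position: [0.6455, 0.036, 0.1151]
tool_rot: [0.071, 2.476, -0.024]
ft_force: [0.6, 0.7, -2.2]
grip_width: 0.333
grip_force: 40.0
```

Lid lifted: the force shows about 2.2 N. j6 falls toward its lower limit at this lean, so I'll fit the arm's kinematics to the logged states to see whether the mat pose can be reached.

```bash
cat > kin.py <<'E'
from h import *
from scipy.optimize import least_squares
import itertools
s=ctrl.get_state()
D=[([-1.12988772,.32176181,-.07009564,1.45159722,.02259861,1.37080388,-.05687979],[.26890232,.5911995,.22154038],[-.6652,-3.07006,.00276]),
([-0.16,-0.3,-0.16,2.2,0.29,0.68,0.99],[.5451,.0729,.2271],[.108,2.523,-.034]),
([-0.116,-0.187,-0.101,2.264,0.355,0.447,1.021],[.5826,.0421,.1686],[.069,2.481,-.025]),
([-0.077,0.067,-0.105,2.208,0.617,0.264,0.785],[.6455,.0362,.094],[.07,2.477,-.024]),
(s['joint_positions'],s['position'],s['tool_rot'])]
def fk(j,sg,L):
    q=R.identity();p=np.zeros(3);ax='zyzyzyz'
    off=[(0,0,L[0]),None,(L[4],0,L[1]),None,(L[5],0,L[2]),None,(L[6],0,L[3])]
    for i in range(7):
        q=q*R.from_euler(ax[i],sg[i]*j[i])
        if i==6: q=q*R.from_euler('z',L[7])
        # link ends: offsets added after joints 1,3,5,7
        if off[i] is not None: p=p+q.apply(off[i])
    return p,q
def fit(sg):
    def f(L):
        o=[]
        for j,p,r in D:
            P,Q=fk(j,sg,L);o+=list(P-p)+list(.3*(Q.inv()*R.from_rotvec(r)).as_rotvec())
        return np.array(o+list(.003*L[4:7]))
    return min((least_squares(f,[.3,.35,.35,.2,0,0,0,a]) for a in(0,3.1)),key=lambda z:z.cost)
E
python3 - <<'E'
from kin import *
res=[]
for t in itertools.product([1,-1],repeat=3):
    sg=[-1,1,t[0],1,t[1],1,t[2]]
    x=fit(sg);res.append((x.cost,sg,x.x.round(4).tolist(),np.abs(x.fun).max().round(4)))
res.sort(key=lambda z:z[0])
for z in res[:2]: print(z)
E
```

```text
(np.float64(0.00013585257986489972), [-1, 1, -1, 1, -1, 1, -1], [0.2608, 0.5078, 0.549, 0.3869, -0.0412, 0.0387, -0.0252, 1.5718], np.float64(0.0084))
(np.float64(0.007363554603649909), [-1, 1, 1, 1, -1, 1, -1], [0.0804, 0.3272, 0.3882, 0.2216, 0.1323, -0.1844, 0.0476, 1.3862], np.float64(0.057))
```

```bash
cat >> kin.py <<'E'
SG=[-1,1,-1,1,-1,1,-1]
D.pop(1)
X=fit(SG)
LO=np.array([-2.86,-.3,-1.38,.06,-1.56,.09,-2.69]);HI=np.array([2.86,2.09,1.24,2.45,4.7,2.05,2.69])
def ik(g,r,j0,m=.03):
    t=np.array(g)+.019*r.apply([0,0,1])
    def f(j):
        P,Q=fk(j,SG,X.x);return np.r_[P-t,.3*(Q.inv()*r).as_rotvec(),.001*(j-j0)]
    z=least_squares(f,np.clip(j0,LO+m+.01,HI-m-.01),bounds=(LO+m,HI-m));return np.linalg.norm(z.fun[:6]),z.x
E
python3 - <<'E'
from kin import *
print(X.x.round(4),np.abs(X.fun).max())
j0=s['joint_positions']
for lean in(38,):
  for tgt in((.445,.315),(.46,.327)):
    for yaw in(-30,0,20,35,50,80):
      for h in (.045,.1):
        e,j=ik([*tgt,h],rot(np.radians(lean),np.radians(yaw)),j0);print(lean,tgt,yaw,h,round(e,4),j.round(2))
E
```

```text
[ 0.2723  0.489   0.5524  0.3782 -0.0384  0.0394 -0.0257  1.5709] 0.005957335096088118
38 (0.445, 0.315) -30 0.045 0.0 [-0.94  0.38 -0.22  2.03  0.9   1.04 -0.7 ]
38 (0.445, 0.315) -30 0.1 0.0 [-0.85  0.29 -0.31  2.02  0.85  1.12 -0.6 ]
38 (0.445, 0.315) 0 0.045 0.0 [-0.69  0.19 -0.42  2.31  1.2   0.71 -0.5 ]
38 (0.445, 0.315) 0 0.1 0.0 [-0.57  0.06 -0.52  2.28  1.    0.74 -0.26]
38 (0.445, 0.315) 20 0.045 0.0001 [-2.09  0.26  1.21  2.41  1.01  0.14 -0.02]
38 (0.445, 0.315) 20 0.1 0.0 [-0.32 -0.08 -0.58  2.38  0.88  0.38  0.26]
38 (0.445, 0.315) 35 0.045 0.0099 [ 0.23  0.04 -0.96  2.42  1.    0.12  0.5 ]
38 (0.445, 0.315) 35 0.1 0.0 [-0.69 -0.11  0.05  2.38  0.09  0.21  1.46]
38 (0.445, 0.315) 50 0.045 0.0021 [ 0.89  0.28 -1.29  2.39 -0.55  0.12  2.66]
38 (0.445, 0.315) 50 0.1 0.0001 [-1.45 -0.15  1.07  2.37 -0.64  0.31  2.66]
38 (0.445, 0.315) 80 0.045 0.0 [ 0.98  0.73 -1.35  2.19  0.21  0.48  2.6 ]
38 (0.445, 0.315) 80 0.1 0.0654 [-1.64 -0.27  1.21  2.25 -0.23  0.58  2.66]
38 (0.46, 0.327) -30 0.045 0.0 [-0.95  0.41 -0.19  2.    0.9   1.04 -0.67]
38 (0.46, 0.327) -30 0.1 0.0 [-0.87  0.32 -0.28  1.98  0.86  1.12 -0.58]
38 (0.46, 0.327) 0 0.045 0.0 [-0.71  0.22 -0.38  2.27  1.21  0.71 -0.48]
38 (0.46, 0.327) 0 0.1 0.0 [-0.6   0.1  -0.47  2.24  1.02  0.74 -0.26]
38 (0.46, 0.327) 20 0.045 0.0 [-0.48  0.12 -0.45  2.41  1.47  0.39 -0.34]
38 (0.46, 0.327) 20 0.1 0.0 [-0.38 -0.03 -0.52  2.35  0.95  0.39  0.2 ]
38 (0.46, 0.327) 35 0.045 0.0068 [-0.16  0.08 -0.59  2.42  1.46  0.12  0.03]
38 (0.46, 0.327) 35 0.1 0.0001 [-0.56 -0.06 -0.07  2.35  0.03  0.2   1.52]
38 (0.46, 0.327) 50 0.045 0.0026 [ 0.74  0.29 -1.16  2.35 -0.56  0.12  2.66]
38 (0.46, 0.327) 50 0.1 0.0034 [-1.61 -0.1   1.21  2.34 -0.67  0.32  2.66]
38 (0.46, 0.327) 80 0.045 0.0 [ 0.93  0.77 -1.35  2.16  0.31  0.49  2.5 ]
38 (0.46, 0.327) 80 0.1 0.0164 [ 0.93  0.6  -1.35  2.1   0.02  0.59  2.66]
```

```bash
python3 - <<'E'
from kin import *
from st import q
g=s['position']-.019*q.apply([0,0,1]);print(g)
L=np.radians(38)
w=[(g+[-.035,0,.015],q,4),(g+[-.08,0,.03],q,4),((.50,.18,.15),rot(L,-.2)),((.445,.315,.10),rot(L,-.35)),((.445,.315,.065),rot(L,-.35),4)]
j=s['joint_positions']
for a in w: e,j=ik(a[0],a[1],j); print(round(e,4),j.round(2))
plan(w,v=.025)
E
```

```text
5.9 [-0.061  0.032 -0.12   2.193  0.519  0.304  0.886] [0.6338 0.0367 0.13  ] [ 0.616 -0.035 -0.787] [0.057 0.998 0.   ]
[0.63383787 0.03668191 0.13000256]
0.0 [-0.08 -0.07 -0.1   2.25  0.44  0.34  0.96]
0.0 [-0.12 -0.21 -0.08  2.32  0.37  0.41  1.02]
0.0 [-0.28 -0.12 -0.49  2.28  0.78  0.72  0.05]
0.0 [-0.61  0.23 -0.57  2.11  0.95  1.05 -0.54]
0.0 [-0.63  0.3  -0.55  2.13  1.03  1.02 -0.63]
--  [0.599 0.037 0.145] 4 rows, twist [0.0, 0.0, 0.0]
   [[0.005, -0.001, -0.008], [0.004, -0.0, -0.008], [0.005, -0.001, -0.009], [0.004, -0.0, -0.008]]
--  [0.554 0.037 0.16 ] 4 rows, twist [0.0, 0.0, -0.0]
   [[0.007, -0.001, -0.01], [0.006, -0.001, -0.01], [0.007, -0.0, -0.01], [0.006, -0.001, -0.01]]
--  [0.5  0.18 0.15] 7 rows, twist [0.0126, 0.0002, 0.016]
   [[0.008, 0.02, -0.004], [0.008, 0.02, -0.005], [0.009, 0.019, -0.005], [0.009, 0.019, -0.005], [0.009, 0.019, -0.005], [0.009, 0.019, -0.006], [0.01, 0.019, -0.005]]
--  [0.445 0.315 0.1  ] 7 rows, twist [0.0132, 0.0001, 0.0169]
   [[0.013, 0.017, -0.002], [0.014, 0.017, -0.002], [0.014, 0.016, -0.002], [0.014, 0.016, -0.002], [0.015, 0.016, -0.002], [0.015, 0.016, -0.003], [0.015, 0.016, -0.002]]
--  [0.445 0.315 0.065] 4 rows, twist [-0.0, -0.0001, 0.0001]
   [[0.005, -0.0, 0.007], [0.006, -0.0, 0.007], [0.005, -0.0, 0.007], [0.006, -0.0, 0.006]]
```

Emit:
apply_moves:
  dp:
    - [0.005,-0.001,-0.008]
    - [0.004,0,-0.008]
    - [0.005,-0.001,-0.009]
    - [0.004,0,-0.008]
    - [0.007,-0.001,-0.01]
    - [0.006,-0.001,-0.01]
    - [0.007,0,-0.01]
    - [0.006,-0.001,-0.01]
  twist:
    - [0,0,0]
    - [0,0,0]
    - [0,0,0]
    - [0,0,0]
    - [0,0,0]
    - [0,0,0]
    - [0,0,0]
    - [0,0,0]
  fingers: [1,1,1,1,1,1,1,1]

```text
time: 6.7
position: [0.5642, 0.0356, 0.1446]
tool_rot: [0.07, 2.477, -0.025]
ft_force: [-0.3, -0.2, -2.5]
grip_width: 0.334
grip_force: 40.0
```

Emit:
apply_moves:
  dp:
    - [0.008,0.02,-0.004]
    - [0.008,0.02,-0.005]
    - [0.009,0.019,-0.005]
    - [0.009,0.019,-0.005]
    - [0.009,0.019,-0.005]
    - [0.009,0.019,-0.006]
    - [0.01,0.019,-0.005]
  twist:
    - [0.0126,0.0002,0.016]
    - [0.0126,0.0002,0.016]
    - [0.0126,0.0002,0.016]
    - [0.0126,0.0002,0.016]
    - [0.0126,0.0002,0.016]
    - [0.0126,0.0002,0.016]
    - [0.0126,0.0002,0.016]
  fingers: [1,1,1,1,1,1,1]

```text
time: 7.4
position: [0.5107, 0.1789, 0.1345]
tool_rot: [0.248, 2.467, -0.085]
ft_force: [-0.8, 1.2, -3.7]
grip_width: 0.334
grip_force: 40.0
```

Emit:
apply_moves:
  dp:
    - [0.013,0.017,-0.002]
    - [0.014,0.017,-0.002]
    - [0.014,0.016,-0.002]
    - [0.014,0.016,-0.002]
    - [0.015,0.016,-0.002]
    - [0.015,0.016,-0.003]
    - [0.015,0.016,-0.002]
    - [0,0,0]
  twist:
    - [0.0132,0.0001,0.0169]
    - [0.0132,0.0001,0.0169]
    - [0.0132,0.0001,0.0169]
    - [0.0132,0.0001,0.0169]
    - [0.0132,0.0001,0.0169]
    - [0.0132,0.0001,0.0169]
    - [0.0132,0.0001,0.0169]
    - [0,0,0]
  fingers: [1,1,1,1,1,1,1,1]

```text
time: 8.2
position: [0.4538, 0.3154, 0.083]
tool_rot: [0.427, 2.453, -0.144]
ft_force: [-0.1, 0.2, -3.3]
grip_width: 0.333
grip_force: 40.0
```

```bash
python3 - <<'E'
from st import *
print(s['grip_width'],s['ft_force'])
r=rot(np.radians(38),-.35);print((q.inv()*r).as_rotvec())
plan([((.445,.315,.062),r,5),((.445,.315,.046),r,8)])
a=cam('top')[150:370,150:400];b=cam('scene')[120:340,230:480]
cv2.imwrite('pics/a3.png',cv2.resize(np.hstack([a,b]),None,fx=1.6,fy=1.6,interpolation=cv2.INTER_CUBIC))
E
```

```text
8.2 [-0.312  0.241 -0.816  2.109  1.004  1.058 -0.49 ] [0.4429 0.3193 0.098 ] [ 0.575 -0.205 -0.792] [0.338 0.941 0.001]
0.33256087342699575 [-0.11094978  0.24354404 -3.29507517]
[ 0.00461605 -0.00598112  0.00355719]
--  [0.445 0.315 0.062] 5 rows, twist [0.0009, -0.0012, 0.0007]
   [[0.004, -0.001, 0.006], [0.004, -0.001, 0.006], [0.004, -0.0, 0.006], [0.004, -0.001, 0.006], [0.003, -0.0, 0.007]]
--  [0.445 0.315 0.046] 8 rows, twist [0.0, 0.0, 0.0]
   [[0.001, -0.0, 0.002], [0.001, -0.0, 0.001], [0.001, -0.0, 0.002], [0.001, -0.0, 0.001], [0.002, -0.0, 0.002], [0.001, -0.0, 0.001], [0.002, -0.0, 0.002], [0.001, -0.0, 0.001]]
```

View pics/a3.png

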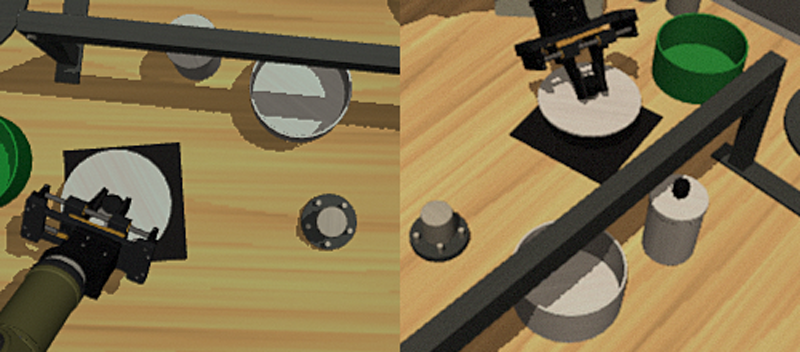

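The top view shows the lid over the mat and the open pan unmoved. The scene view shows the lid about level, clear of the green bowl. Lowering now.

Emit:
apply_moves:
  dp:
    - [0.004,-0.001,0.006]
    - [0.004,-0.001,0.006]
    - [0.003,0,0.006]
    - [0.004,-0.001,0.006]
    - [0.003,0,0.006]
    - [0.001,0,0.002]
    - [0.001,0,0.001]
    - [0,0,0]
  twist:
    - [0.001,-0.001,0.001]
    - [0.001,-0.001,0.001]
    - [0.001,-0.001,0.001]
    - [0.001,-0.001,0.001]
    - [0.001,-0.001,0.001]
    - [0,0,0]
    - [0,0,0]
    - [0,0,0]
  fingers: [1,1,1,1,1,1,1,1]

```text
time: 9.1
position: [0.4591, 0.3068, 0.0455]
tool_rot: [0.439, 2.442, -0.155]
ft_force: [0.6, -0.1, -2.9]
grip_width: 0.334
grip_force: 40.0
```

```bash
python3 - <<'E'
from st import *
print(s['ft_force'])
im=cam('top');hsv=cv2.cvtColor(im,cv2.COLOR_BGR2HSV)
m=((hsv[:,:,1]<50)&(hsv[:,:,2]>120)).astype(np.uint8);m[:,:170]=0;m[:,290:]=0;m[:230]=0;m[330:]=0
n,l,st,c=cv2.connectedComponentsWithStats(m);i=1+st[1:,4].argmax();ys,xs=np.where(l==i);print(st[i],c[i])
h=cv2.convexHull(np.stack([xs,ys],1).astype(np.float32))[:,0]
w=np.array([at('top',p,.03) for p in h])
# circle fit on far half (not occluded)
k=w[:,0]>.46;A=np.c_[2*w[k,:2],np.ones(k.sum())];x=np.linalg.lstsq(A,(w[k,:2]**2).sum(1),rcond=None)[0];print(x[:2],np.sqrt(x[2]+x[0]**2+x[1]**2))
E
```

```text
9.1 [-0.341  0.318 -0.781  2.133  1.1    1.047 -0.595] [0.4481 0.3109 0.0605] [ 0.579 -0.217 -0.786] [ 0.349  0.937 -0.002]
[ 0.62820463 -0.07002562 -2.86409164]
[ 196  243   66   55 1893] [233.76703645 264.73269942]
[0.44929973 0.30892734] 0.08445463455219082
```

Emit:
apply_moves:
  dp:
    - [0.0012,0,0.0016]
    - [0.0012,0,0.0016]
    - [0.0012,0,0.0016]
    - [0.0012,0,0.0016]
    - [0.0012,0,0.0016]
    - [0.0006,0,0.0008]
    - [0,0,0]
  twist:
    - [0,0,0]
    - [0,0,0]
    - [0,0,0]
    - [0,0,0]
    - [0,0,0]
    - [0,0,0]
    - [0,0,0]
  fingers: [1,1,1,1,1,1,1]

```text
time: 9.85
position: [0.4594, 0.3064, 0.0345]
tool_rot: [0.439, 2.442, -0.155]
ft_force: [0.6, -0.6, -2.4]
grip_width: 0.333
grip_force: 40.0
```

Emit:
apply_moves:
  dp:
    - [0.0006,0,0.0008]
    - [0.0006,0,0.0008]
    - [0,0,0]
  twist:
    - [0,0,0]
    - [0,0,0]
    - [0,0,0]
  fingers: [1,1,1]

```text
time: 10.15
position: [0.4594, 0.3064, 0.0325]
tool_rot: [0.44, 2.442, -0.155]
ft_force: [0.1, 0.4, -3.2]
grip_width: 0.333
grip_force: 40.0
```

Emit:
apply_moves:
  dp:
    - [0.0006,0,0.0008]
    - [0,0,0]
  twist:
    - [0,0,0]
    - [0,0,0]
  fingers: [1,1]

```text
time: 10.35
position: [0.4594, 0.3064, 0.0316]
tool_rot: [0.44, 2.442, -0.155]
ft_force: [0.2, -0.0, -2.9]
grip_width: 0.329
grip_force: 40.0
```

Emit:
apply_moves:
  dp:
    - [0.0006,0,0.0008]
    - [0,0,0]
  twist:
    - [0,0,0]
    - [0,0,0]
  fingers: [1,1]

```text
time: 10.55
position: [0.4597, 0.3065, 0.031]
tool_rot: [0.44, 2.442, -0.155]
ft_force: [-0.2, -1.1, -1.1]
grip_width: 0.33
grip_force: 40.0
```

Emit:
apply_moves:
  dp:
    - [0.0006,0,0.0008]
    - [0,0,0]
  twist:
    - [0,0,0]
    - [0,0,0]
  fingers: [1,1]

```text
time: 10.75
position: [0.4599, 0.3065, 0.0309]
tool_rot: [0.44, 2.44, -0.155]
ft_force: [-4.9, -1.2, 6.2]
grip_width: 0.336
grip_force: 40.0
```

Contact is made (+6 N). Releasing, then backing off along the tool axis.

Emit:
apply_moves:
  dp:
    - [0,0,0]
    - [0,0,0]
    - [0,0,0]
    - [0,0,0]
    - [0,0,0]
    - [0,0,0]
    - [0,0,0]
  twist:
    - [0,0,0]
    - [0,0,0]
    - [0,0,0]
    - [0,0,0]
    - [0,0,0]
    - [0,0,0]
    - [0,0,0]
  fingers: [0,0,0,0,0,0,0]

```text
time: 11.45
position: [0.4595, 0.3064, 0.0296]
tool_rot: [0.44, 2.442, -0.155]
ft_force: [-0.7, -0.0, 0.6]
grip_width: 0.887
grip_force: 0.0
```

Emit:
apply_moves:
  dp:
    - [0,0,-0.01]
    - [0,0,-0.015]
    - [0,0,-0.015]
    - [0,0,-0.02]
    - [-0.01,0,-0.02]
    - [-0.01,0,-0.02]
    - [-0.01,0,-0.02]
    - [-0.01,0,-0.02]
    - [0,0,0]
  twist:
    - [0,0,0]
    - [0,0,0]
    - [0,0,0]
    - [0,0,0]
    - [0,0,0]
    - [0,0,0]
    - [0,0,0]
    - [0,0,0]
    - [0,0,0]
  fingers: [0,0,0,0,0,0,0,0,0]

```text
time: 12.35
position: [0.408, 0.3284, 0.1683]
tool_rot: [0.439, 2.439, -0.148]
ft_force: [0.2, 0.6, 0.0]
grip_width: 1.002
grip_force: 0.0
```

```bash
python3 - <<'E'
from kin import *
from st import q
print(s['grip_width'])
im=cam('top');cv2.imwrite('pics/t4.png',im)
B=np.array([.4422,-.2924,.015]);S=np.array([.4925,-.3548,.015])
d=(S-B)/np.linalg.norm(S-B);mid=B+d*.044;th=np.arctan2(d[1],d[0]);print('mid',mid,np.degrees(th))
# tool down: y perp to rod
for f in(0,1):
    r=rot(0,th,f); 
    for h in(.015,.2): e,j=ik([*mid[:2],h],r,s['joint_positions']);print(f,h,round(e,4),j.round(2))
# pan drop: rod over pan; options of heading phi for rod and lean
pan=np.array([.632,.037])
b=cam('scene');cv2.imwrite('pics/a4.png',cv2.resize(np.hstack([im[170:340,160:400],b[140:310,270:510]]),None,fx=1.6,fy=1.6))
E
```

```text
12.35 [-0.307  0.063 -0.891  2.061  0.798  1.167 -0.357] [0.3969 0.3325 0.1831] [ 0.583 -0.213 -0.784] [0.347 0.938 0.004]
1.0015255709086994
mid [ 0.4698136  -0.32665623  0.015     ] -51.1280688236607
0 0.015 0.0 [ 1.08  0.41 -0.57  1.88  0.27  0.93  1.06]
0 0.2 0.0 [ 0.77  0.13 -0.19  1.75  0.03  1.26  1.25]
1 0.015 0.1769 [ 0.74  0.33 -0.22  2.31  1.72  0.12  2.66]
1 0.2 0.2598 [ 1.85  0.04 -1.35  2.39  1.69  0.12  2.66]
```

View pics/a4.png

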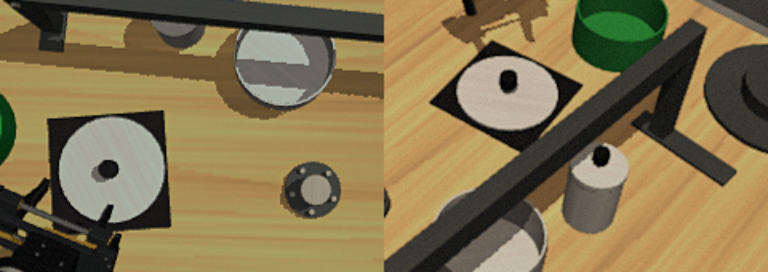

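The lid lies flat on the mat, with its knob at crop (108,169) in the top view, and the pan stands open under the bar. Step 1 is done. Next is the path to the rod, plus a check of the pan and rod fits.

```bash
python3 - <<'E'
from kin import *
from st import q
th=np.radians(-51);r=rot(0,th);rm=rot(np.radians(15),np.radians(-30))
mid=np.array([.470,-.327])
w=[((.50,.10,.24),rm),((.48,-.15,.24),r),((*mid,.13),r),((*mid,.06),r,4),((*mid,.028),r,6)]
j=s['joint_positions']
for a in w: e,j=ik(a[0],a[1],j); print(round(e,4),j.round(2))
plan(w,v=.035,w=.09)
im=cv2.imread('pics/t4.png')
t=np.linspace(0,2*np.pi,73)
def ring(c,z,rad): 
    P=np.c_[c[0]+rad*np.cos(t),c[1]+rad*np.sin(t),0*t+z];return (proj('top',P)*16).astype(np.int32)
big=cv2.resize(im[150:330,290:540],None,fx=3,fy=3)
def dr(c,z,rad,col): cv2.polylines(big,[(((ring(c,z,rad)/16)-[290,150]+.5)*3).astype(np.int32)],True,col,1)
dr((.633,.037),.075,.08,(0,0,255));dr((.633,.037),.005,.076,(255,0,0))
dr((.4422,-.2924),.026,.024,(0,255,0));dr((.4925,-.3548),.026,.015,(0,255,0));dr(mid,.026,.009,(255,0,255))
cv2.imwrite('pics/o5.png',big)
E
```

```text
12.45 [-0.307  0.066 -0.889  2.064  0.799  1.166 -0.358] [0.3967 0.3303 0.1799] [ 0.58  -0.217 -0.785] [ 0.349  0.937 -0.001]
0.0 [-0.04 -0.15 -0.31  1.96  0.17  1.16  0.64]
0.0 [ 0.25 -0.04  0.02  1.84  0.    1.34  0.95]
0.0 [ 0.47  0.2   0.14  1.81 -0.03  1.13  1.3 ]
0.0 [ 0.48  0.29  0.13  1.86 -0.05  1.    1.31]
0.0 [ 0.48  0.34  0.13  1.87 -0.05  0.93  1.32]
--  [0.5  0.1  0.24] 8 rows, twist [0.0093, 0.0506, 0.0189]
   [[-0.021, -0.023, 0.008], [-0.022, -0.022, 0.007], [-0.023, -0.022, 0.006], [-0.023, -0.021, 0.005], [-0.024, -0.021, 0.004], [-0.024, -0.02, 0.002], [-0.025, -0.019, 0.002], [-0.025, -0.019, 0.0]]
--  [ 0.48 -0.15  0.24] 8 rows, twist [0.006, 0.0323, 0.0455]
   [[-0.012, -0.028, 0.003], [-0.014, -0.028, 0.003], [-0.015, -0.027, 0.003], [-0.017, -0.026, 0.003], [-0.018, -0.026, 0.002], [-0.019, -0.025, 0.002], [-0.02, -0.024, 0.001], [-0.021, -0.022, 0.001]]
--  [ 0.47  -0.327  0.13 ] 6 rows, twist [0.0001, 0.0001, 0.0]
   [[-0.022, -0.02, 0.018], [-0.022, -0.02, 0.018], [-0.022, -0.02, 0.018], [-0.022, -0.02, 0.019], [-0.021, -0.02, 0.018], [-0.022, -0.019, 0.019]]
--  [ 0.47  -0.327  0.06 ] 4 rows, twist [-0.0001, -0.0001, 0.0]
   [[0.0, -0.0, 0.017], [0.0, -0.0, 0.018], [0.0, -0.0, 0.017], [0.0, -0.0, 0.018]]
--  [ 0.47  -0.327  0.028] 6 rows, twist [0.0, 0.0, 0.0]
   [[0.0, -0.0, 0.005], [0.0, -0.0, 0.005], [0.0, -0.0, 0.005], [0.0, -0.0, 0.006], [0.0, -0.0, 0.005], [0.0, -0.0, 0.006]]
```

View pics/o5.png

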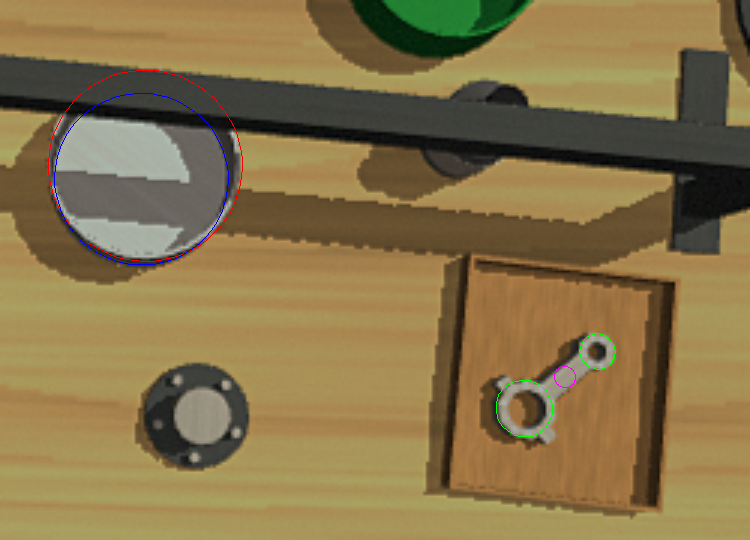

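The overlay's fitted circles sit on the pan rim, both rings and the shank (565,377), so the measurements hold. Moving to the rod.

Emit:
apply_moves:
  dp:
    - [-0.021,-0.023,0.008]
    - [-0.022,-0.022,0.007]
    - [-0.023,-0.022,0.006]
    - [-0.023,-0.021,0.005]
    - [-0.024,-0.021,0.004]
    - [-0.024,-0.02,0.002]
    - [-0.025,-0.019,0.002]
    - [-0.025,-0.019,0]
  twist:
    - [0.0093,0.0506,0.0189]
    - [0.0093,0.0506,0.0189]
    - [0.0093,0.0506,0.0189]
    - [0.0093,0.0506,0.0189]
    - [0.0093,0.0506,0.0189]
    - [0.0093,0.0506,0.0189]
    - [0.0093,0.0506,0.0189]
    - [0.0093,0.0506,0.0189]
  fingers: [0,0,0,0,0,0,0,0]

```text
time: 13.25
position: [0.5038, 0.096, 0.2201]
tool_rot: [0.75, 2.793, -0.101]
ft_force: [-0.3, 0.9, 0.3]
grip_width: 0.999
grip_force: 0.0
```

Emit:
apply_moves:
  dp:
    - [-0.012,-0.028,0.003]
    - [-0.014,-0.028,0.003]
    - [-0.015,-0.027,0.003]
    - [-0.017,-0.026,0.003]
    - [-0.018,-0.026,0.002]
    - [-0.019,-0.025,0.002]
    - [-0.02,-0.024,0.001]
    - [-0.021,-0.022,0.001]
  twist:
    - [0.006,0.0323,0.0455]
    - [0.006,0.0323,0.0455]
    - [0.006,0.0323,0.0455]
    - [0.006,0.0323,0.0455]
    - [0.006,0.0323,0.0455]
    - [0.006,0.0323,0.0455]
    - [0.006,0.0323,0.0455]
    - [0.006,0.0323,0.0455]
  fingers: [0,0,0,0,0,0,0,0]

```text
time: 14.05
position: [0.4793, -0.1515, 0.2186]
tool_rot: [-1.354, -2.83, 0.002]
ft_force: [0.3, -0.4, -0.4]
grip_width: 0.996
grip_force: 0.0
```

Emit:
apply_moves:
  dp:
    - [-0.022,-0.02,0.018]
    - [-0.022,-0.02,0.018]
    - [-0.022,-0.02,0.018]
    - [-0.022,-0.02,0.019]
    - [-0.021,-0.02,0.018]
    - [-0.022,-0.019,0.019]
    - [0,0,0]
    - [0,0,0]
  twist:
    - [0,0,0]
    - [0,0,0]
    - [0,0,0]
    - [0,0,0]
    - [0,0,0]
    - [0,0,0]
    - [0,0,0]
    - [0,0,0]
  fingers: [0,0,0,0,0,0,0,0]

```text
time: 14.85
position: [0.469, -0.3267, 0.1083]
tool_rot: [-1.353, -2.83, 0.001]
ft_force: [0.9, 0.6, 0.8]
grip_width: 1.001
grip_force: 0.0
```

```bash
python3 - <<'E'
from st import *
r=rot(0,np.radians(-51));print((q.inv()*r).as_rotvec().round(4))
plan([((.470,-.327,.06),r,5),((.470,-.327,.028),r,5)])
E
```

```text
14.85 [ 0.487  0.241  0.085  1.789 -0.022  1.117  1.258] [ 0.4691 -0.3267  0.1273] [-0.005  0.002 -1.   ] [ 0.778  0.628 -0.002]
[-0.0025 -0.0042 -0.0018]
--  [ 0.47  -0.327  0.06 ] 5 rows, twist [-0.0005, -0.0008, -0.0004]
   [[-0.0, 0.0, 0.013], [-0.0, 0.0, 0.014], [-0.0, 0.0, 0.013], [-0.001, 0.0, 0.014], [-0.0, 0.001, 0.013]]
--  [ 0.47  -0.327  0.028] 5 rows, twist [0.0, -0.0, 0.0]
   [[-0.0, -0.0, 0.006], [-0.0, -0.0, 0.007], [-0.0, -0.0, 0.006], [-0.0, -0.0, 0.007], [-0.0, -0.0, 0.006]]
```

Emit:
apply_moves:
  dp:
    - [0,0,0.013]
    - [0,0,0.014]
    - [0,0,0.013]
    - [-0.001,0,0.014]
    - [0,0,0.013]
    - [0,0,0.006]
    - [0,0,0.007]
    - [0,0,0.006]
    - [0,0,0.007]
    - [0,0,0.006]
  twist:
    - [0,-0.001,0]
    - [0,-0.001,0]
    - [0,-0.001,0]
    - [0,-0.001,0]
    - [0,0,0]
    - [0,0,0]
    - [0,0,0]
    - [0,0,0]
    - [0,0,0]
    - [0,0,0]
  fingers: [0,0,0,0,0,0,0,0,0,0]

```text
time: 15.85
position: [0.4713, -0.3283, 0.0111]
tool_rot: [1.351, 2.832, -0.004]
ft_force: [0.8, 0.6, -0.2]
grip_width: 1.0
grip_force: 0.0
```

Emit:
apply_moves:
  dp:
    - [0,0,0]
    - [0,0,0]
    - [0,0,0]
    - [0,0,0]
    - [0,0,0]
    - [0,0,0]
    - [0,0,0]
    - [0,0,0]
    - [0,0,0]
    - [0,0,0]
  twist:
    - [0,0,0]
    - [0,0,0]
    - [0,0,0]
    - [0,0,0]
    - [0,0,0]
    - [0,0,0]
    - [0,0,0]
    - [0,0,0]
    - [0,0,0]
    - [0,0,0]
  fingers: [0,1,1,1,1,1,1,1,1,1]
  newtons: 55

```text
time: 16.85
position: [0.4711, -0.3281, 0.0114]
tool_rot: [1.351, 2.833, -0.004]
ft_force: [-0.0, 0.6, 0.0]
grip_width: 0.265
grip_force: 0.0
```

Emit:
apply_moves:
  dp:
    - [0,0,0]
    - [0,0,0]
    - [0,0,0]
    - [0,0,0]
  twist:
    - [0,0,0]
    - [0,0,0]
    - [0,0,0]
    - [0,0,0]
  fingers: [1,1,1,1]

```text
time: 17.25
position: [0.4712, -0.3281, 0.0114]
tool_rot: [1.351, 2.832, -0.004]
ft_force: [0.6, -0.2, 0.1]
grip_width: 0.203
grip_force: 54.8
```

The rod is gripped: width 17.7 mm against 18 expected. Next I plan the lift, lean and insertion path.

```bash
cat > ins.py <<'E'
from kin import *
from st import q
L=np.radians(38);yaw=-.06;f=np.array([np.cos(yaw),np.sin(yaw)]);P=np.array([.633,.037]);r=rot(L,yaw)
def G(c,r): return np.array(c)-.0154*r.apply([0,0,1])
def rel(x,z): return G([*(P+x*f),z],r)
E
python3 - <<'E'
from ins import *
c0=s['position']-.0036*q.apply([0,0,1])
rA=rot(np.radians(12),np.radians(-35))
w=[(G(c0+[0,0,.05],q),q,5),(G(c0+[0,.03,.16],q),q),(G([.50,-.16,.19],rA),rA),(rel(-.075,.185),r)]
j=s['joint_positions']
for a in w+[(rel(-.045,.15),r),(rel(0,.07),r)]: e,j=ik(a[0],a[1],j); print(round(e,4),j.round(2))
plan(w,v=.03,w=.08)
E
```

```text
17.25 [ 0.492  0.353  0.08   1.864 -0.032  0.922  1.267] [ 0.4711 -0.3281  0.0304] [ 0.002 -0.004 -1.   ] [ 0.777  0.629 -0.001]
0.0 [ 0.51  0.27  0.09  1.84 -0.03  1.03  1.3 ]
0.0 [ 0.48  0.11  0.07  1.79 -0.01  1.24  1.23]
0.0 [ 0.34 -0.11 -0.1   1.99  0.07  1.07  1.17]
0.0044 [-0.18 -0.27 -0.04  2.29  0.34  0.51  1.04]
0.0 [-0.15 -0.14 -0.06  2.28  0.41  0.39  0.98]
0.0 [-0.44  0.13  0.24  2.25  0.84  0.19  0.5 ]
--  [ 0.471 -0.328  0.08 ] 5 rows, twist [0.0, 0.0, 0.0]
   all [-0.0, -0.0, -0.01]
--  [ 0.471 -0.298  0.19 ] 4 rows, twist [0.0, 0.0, 0.0]
   [[0.006, 0.005, -0.028], [0.006, 0.005, -0.027], [0.005, 0.004, -0.028], [0.006, 0.005, -0.027]]
--  [ 0.497 -0.158  0.205] 5 rows, twist [-0.0061, -0.0408, -0.0556]
   [[0.018, 0.022, -0.003], [0.016, 0.023, -0.004], [0.015, 0.024, -0.004], [0.013, 0.024, -0.005], [0.012, 0.025, -0.005]]
--  [0.549 0.042 0.197] 9 rows, twist [-0.0261, -0.0492, -0.056]
   [[0.007, 0.022, -0.001], [0.006, 0.023, -0.001], [0.005, 0.023, -0.0], [0.003, 0.023, -0.0], [0.002, 0.023, 0.0], [0.001, 0.023, 0.001], [-0.0, 0.024, 0.002], [-0.002, 0.023, 0.002], [-0.002, 0.023, 0.003]]
```

Emit:
apply_moves:
  dp:
    - [0,0,-0.01]
    - [0,0,-0.01]
    - [0,0,-0.01]
    - [0,0,-0.01]
    - [0,0,-0.01]
    - [0.006,0.005,-0.028]
    - [0.006,0.005,-0.027]
    - [0.005,0.004,-0.028]
    - [0.006,0.005,-0.027]
  twist:
    - [0,0,0]
    - [0,0,0]
    - [0,0,0]
    - [0,0,0]
    - [0,0,0]
    - [0,0,0]
    - [0,0,0]
    - [0,0,0]
    - [0,0,0]
  fingers: [1,1,1,1,1,1,1,1,1]

```text
time: 18.15
position: [0.4709, -0.2976, 0.1732]
tool_rot: [1.351, 2.832, -0.004]
ft_force: [-0.2, -0.1, -3.3]
grip_width: 0.206
grip_force: 54.8
```

Emit:
apply_moves:
  dp:
    - [0.018,0.022,-0.003]
    - [0.016,0.023,-0.004]
    - [0.015,0.024,-0.004]
    - [0.013,0.024,-0.005]
    - [0.012,0.025,-0.005]
    - [0,0,0]
  twist:
    - [-0.0061,-0.0408,-0.0556]
    - [-0.0061,-0.0408,-0.0556]
    - [-0.0061,-0.0408,-0.0556]
    - [-0.0061,-0.0408,-0.0556]
    - [-0.0061,-0.0408,-0.0556]
    - [0,0,0]
  fingers: [1,1,1,1,1,1]

```text
time: 18.75
position: [0.5006, -0.1547, 0.1879]
tool_rot: [0.873, 2.807, -0.09]
ft_force: [-0.5, -0.5, -3.7]
grip_width: 0.201
grip_force: 54.8
```

```bash
python3 - <<'E'
from ins import *
print(s['grip_width'],s['ft_force'])
w=[(rel(-.06,.165),r)]
j=s['joint_positions']
e,j=ik(*w[0],j);print(e,j.round(2))
plan(w,v=.03,w=.09)
E
```

```text
18.75 [ 0.289 -0.071 -0.094  1.975  0.086  1.046  1.127] [ 0.4973 -0.1524  0.2065] [ 0.172 -0.117 -0.978] [0.567 0.824 0.001]
0.2005818328746379 [-0.50814141 -0.46835526 -3.67224166]
4.960775422899446e-06 [ 0.14 -0.2  -0.31  2.28  0.22  0.42  1.16]
--  [0.564 0.041 0.177] 8 rows, twist [-0.0288, -0.0552, -0.0621]
   [[0.007, 0.025, 0.002], [0.005, 0.026, 0.002], [0.004, 0.026, 0.003], [0.002, 0.026, 0.003], [0.001, 0.026, 0.004], [-0.001, 0.026, 0.005], [-0.002, 0.026, 0.006], [-0.002, 0.025, 0.006]]
```

Emit:
apply_moves:
  dp:
    - [0.007,0.025,0.002]
    - [0.005,0.026,0.002]
    - [0.004,0.026,0.003]
    - [0.002,0.026,0.003]
    - [0.001,0.026,0.004]
    - [-0.001,0.026,0.005]
    - [-0.002,0.026,0.006]
    - [-0.002,0.025,0.006]
    - [0,0,0]
    - [0,0,0]
  twist:
    - [-0.0288,-0.0552,-0.0621]
    - [-0.0288,-0.0552,-0.0621]
    - [-0.0288,-0.0552,-0.0621]
    - [-0.0288,-0.0552,-0.0621]
    - [-0.0288,-0.0552,-0.0621]
    - [-0.0288,-0.0552,-0.0621]
    - [-0.0288,-0.0552,-0.0621]
    - [-0.0288,-0.0552,-0.0621]
    - [0,0,0]
    - [0,0,0]
  fingers: [1,1,1,1,1,1,1,1,1,1]

```text
time: 19.75
position: [0.5753, 0.0338, 0.1604]
tool_rot: [0.085, 2.481, -0.032]
ft_force: [0.2, 0.0, -3.8]
grip_width: 0.202
grip_force: 54.8
```

```bash
python3 - <<'E'
from ins import *
print((q.inv()*r).as_rotvec().round(4))
plan([(rel(-.04,.147),r,3),(rel(-.027,.135),r,3),(rel(-.012,.112),r,5),(rel(0,.085),r,5),(rel(0.001,.07),r,4)])
a=cam('top')[150:300,260:460];b=cam('scene')[200:350,220:420]
cv2.imwrite('pics/a6.png',cv2.resize(np.hstack([a,b]),None,fx=2,fy=2))
E
```

```text
19.75 [ 0.142 -0.193 -0.327  2.281  0.257  0.417  1.101] [0.5637 0.0347 0.1754] [ 0.611 -0.044 -0.79 ] [ 0.069  0.998 -0.002]
[-0.0071 -0.0039 -0.0062]
--  [0.584 0.04  0.159] 3 rows, twist [-0.0024, -0.0013, -0.0021]
   [[-0.002, 0.002, 0.008], [-0.002, 0.002, 0.008], [-0.001, 0.003, 0.009]]
--  [0.597 0.039 0.147] 3 rows, twist [0.0, 0.0, 0.0]
   [[-0.001, -0.0, 0.006], [-0.001, -0.0, 0.006], [-0.001, -0.0, 0.005]]
--  [0.612 0.038 0.124] 5 rows, twist [0.0, 0.0, 0.0]
   [[0.0, -0.0, 0.006], [0.0, -0.0, 0.005], [0.001, -0.0, 0.006], [0.0, -0.0, 0.005], [0.001, -0.0, 0.006]]
--  [0.624 0.038 0.097] 5 rows, twist [0.0, 0.0, 0.0]
   [[0.001, -0.0, 0.006], [0.002, -0.0, 0.006], [0.001, -0.0, 0.005], [0.002, -0.0, 0.006], [0.001, -0.0, 0.005]]
--  [0.625 0.038 0.082] 4 rows, twist [0.0, 0.0, 0.0]
   [[0.002, -0.0, 0.003], [0.002, -0.0, 0.003], [0.002, -0.0, 0.003], [0.003, -0.0, 0.004]]
```

View pics/a6.png

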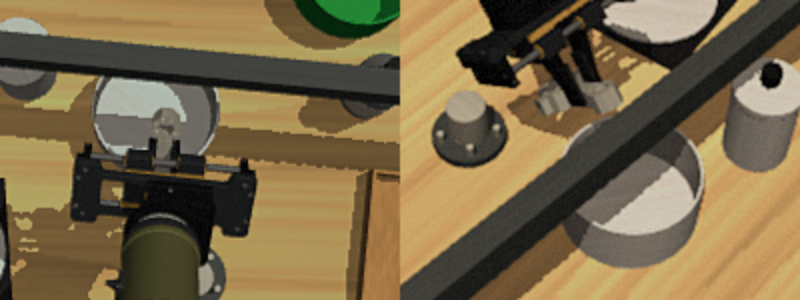

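The top view shows the rod's small end pointing forward over the near rim at crop (165,122), with the big end under the hand. The scene view shows it held and clear of the bar. Inserting now.

Emit:
apply_moves:
  dp:
    - [-0.002,0.002,0.008]
    - [-0.002,0.002,0.008]
    - [-0.001,0.003,0.009]
    - [-0.001,0,0.006]
    - [-0.001,0,0.006]
    - [-0.001,0,0.005]
    - [0,0,0]
  twist:
    - [-0.0024,-0.0013,-0.0021]
    - [-0.0024,-0.0013,-0.0021]
    - [-0.0024,-0.0013,-0.0021]
    - [0,0,0]
    - [0,0,0]
    - [0,0,0]
    - [0,0,0]
  fingers: [1,1,1,1,1,1,1]

```text
time: 20.55
position: [0.6089, 0.0392, 0.132]
tool_rot: [0.074, 2.476, -0.024]
ft_force: [0.3, 0.3, -3.7]
grip_width: 0.197
grip_force: 54.8
```

Emit:
apply_moves:
  dp:
    - [0,0,0.006]
    - [0,0,0.005]
    - [0.001,0,0.006]
    - [0,0,0.005]
    - [0.001,0,0.006]
    - [0.001,0,0.006]
    - [0.002,0,0.006]
    - [0,0,0]
  twist:
    - [0,0,0]
    - [0,0,0]
    - [0,0,0]
    - [0,0,0]
    - [0,0,0]
    - [0,0,0]
    - [0,0,0]
    - [0,0,0]
  fingers: [1,1,1,1,1,1,1,1]

```text
time: 21.35
position: [0.6291, 0.0382, 0.0971]
tool_rot: [0.073, 2.477, -0.024]
ft_force: [-0.6, -0.0, -3.9]
grip_width: 0.203
grip_force: 54.8
```

```bash
python3 - <<'E'
from ins import *
print(s['ft_force'])
plan([(rel(0,.085),r,3),(rel(0.001,.07),r,4)])
a=cam('top')[150:300,260:460];b=cam('scene')[200:350,220:420]
cv2.imwrite('pics/a7.png',cv2.resize(np.hstack([a,b]),None,fx=2,fy=2))
E
```

```text
21.35 [ 0.194  0.04  -0.389  2.232  0.648  0.278  0.749] [0.6174 0.0389 0.112 ] [ 0.615 -0.035 -0.787] [0.058 0.998 0.001]
[-0.63980378 -0.01888392 -3.90210279]
--  [0.624 0.038 0.097] 3 rows, twist [0.0005, 0.0003, 0.0002]
   [[0.001, -0.0, 0.005], [0.002, -0.001, 0.005], [0.001, -0.0, 0.006]]
--  [0.625 0.038 0.082] 4 rows, twist [0.0, -0.0, 0.0]
   [[0.002, -0.0, 0.003], [0.002, -0.0, 0.003], [0.002, -0.0, 0.003], [0.003, -0.0, 0.003]]
```

View pics/a7.png

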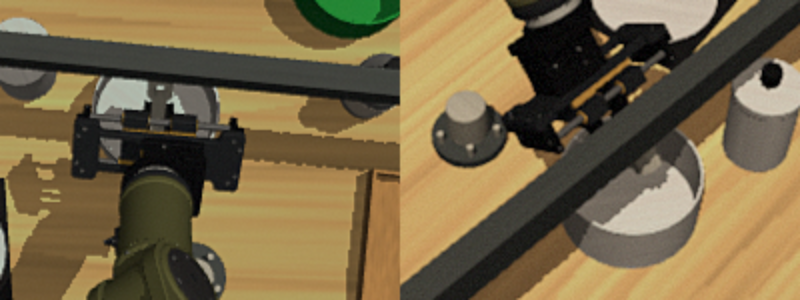

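The rod is entering the mouth with no contact force, and its small end shows in the scene view at crop (655,165), below the bar. Continuing down to release height.

Emit:
apply_moves:
  dp:
    - [0.001,0,0.005]
    - [0.002,0,0.005]
    - [0.001,0,0.006]
    - [0.002,0,0.003]
    - [0.002,0,0.003]
    - [0.002,0,0.003]
    - [0.002,0,0.003]
    - [0,0,0]
  twist:
    - [0,0,0]
    - [0,0,0]
    - [0,0,0]
    - [0,0,0]
    - [0,0,0]
    - [0,0,0]
    - [0,0,0]
    - [0,0,0]
  fingers: [1,1,1,1,1,1,1,1]

```text
time: 22.25
position: [0.6371, 0.0379, 0.0685]
tool_rot: [0.073, 2.475, -0.024]
ft_force: [0.1, -0.1, -3.2]
grip_width: 0.204
grip_force: 54.8
```

Emit:
apply_moves:
  dp:
    - [0.0012,0,0.0016]
    - [0.0012,0,0.0016]
    - [0.0012,0,0.0016]
    - [0,0,0]
  twist:
    - [0,0,0]
    - [0,0,0]
    - [0,0,0]
    - [0,0,0]
  fingers: [1,1,1,1]

```text
time: 22.65
position: [0.6372, 0.0378, 0.0624]
tool_rot: [0.073, 2.475, -0.024]
ft_force: [-0.2, 0.1, -3.5]
grip_width: 0.202
grip_force: 54.8
```

Emit:
apply_moves:
  dp:
    - [0.0012,0,0.0016]
    - [0.0012,0,0.0016]
    - [0.0012,0,0.0016]
    - [0,0,0]
  twist:
    - [0,0,0]
    - [0,0,0]
    - [0,0,0]
    - [0,0,0]
  fingers: [1,1,1,1]

```text
time: 23.05
position: [0.6373, 0.0378, 0.0563]
tool_rot: [0.073, 2.476, -0.024]
ft_force: [0.1, 0.5, -3.4]
grip_width: 0.202
grip_force: 54.8
```

Emit:
apply_moves:
  dp:
    - [0,0,0]
    - [0,0,0]
    - [0,0,0]
    - [0,0,0]
    - [0,0,0]
    - [0,0,0]
    - [0,0,0]
  twist:
    - [0,0,0]
    - [0,0,0]
    - [0,0,0]
    - [0,0,0]
    - [0,0,0]
    - [0,0,0]
    - [0,0,0]
  fingers: [0.6,0.4,0.4,0.4,0.4,0.4,0.4]

```text
time: 23.75
position: [0.6376, 0.0379, 0.0569]
tool_rot: [0.073, 2.475, -0.024]
ft_force: [0.6, -0.6, -0.4]
grip_width: 0.594
grip_force: 0.0
```

Emit:
apply_moves:
  dp:
    - [0,0,-0.01]
    - [0,0,-0.015]
    - [0,0,-0.02]
    - [0,0,-0.02]
    - [0,0,-0.02]
    - [0,0,-0.02]
    - [0,0,-0.02]
    - [0,0,0]
    - [0,0,0]
  twist:
    - [0,0,0]
    - [0,0,0]
    - [0,0,0]
    - [0,0,0]
    - [0,0,0]
    - [0,0,0]
    - [0,0,0]
    - [0,0,0]
    - [0,0,0]
  fingers: [0.4,0.4,0.4,0.4,0.4,0.4,0.4,0.4,0.4]

```text
time: 24.65
position: [0.5608, 0.0424, 0.1554]
tool_rot: [0.073, 2.474, -0.024]
ft_force: [-0.1, -0.2, -0.5]
grip_width: 0.598
grip_force: 0.0
```

```bash
python3 - <<'E'
from st import *
a=cam('top')[150:340,170:420];b=cam('scene')[160:350,230:480]
cv2.imwrite('pics/a8.png',cv2.resize(np.hstack([a,b]),None,fx=1.6,fy=1.6))
E
```

```text
24.65 [ 0.125 -0.225 -0.332  2.319  0.258  0.402  1.084] [0.549  0.043  0.1704] [ 0.618 -0.036 -0.786] [0.058 0.998 0.001]
```

View pics/a8.png

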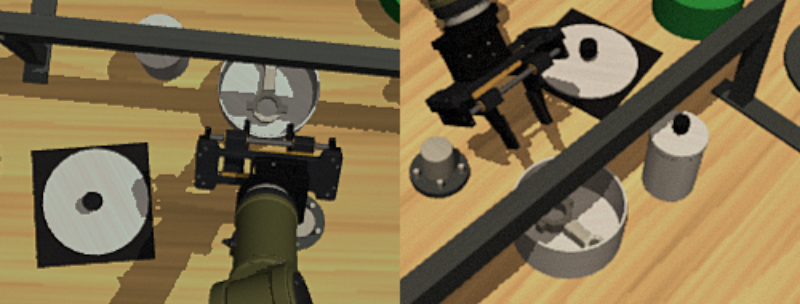

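The rod lies flat in the pan, with the big ring at crop (266,108) in the top view and the small ring towards the bar. The lid is on the mat, everything else stands, and the gripper touches nothing. Handing in.

```bash
python3 -c "
from bench import ctrl
print(ctrl.close_job())"
```

```text
the job is handed in; nothing more can be done
None
```

The job is handed in: the lid lies knob up on the mat and the connecting rod lies flat in the pan. The last picture shows the pan, canister and hub standing where they were. The bottle was outside that picture and the arm kept well away from it. No contact with the rack was felt or seen. The hand-in gave no verdict.

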